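Set the ball gauge on the sloping inspection rest

TASK

Two plain boxwood ring gauges lie on the worktop. Put the larger one on the sloping wooden inspection rest, lying flat on the slope with its lower edge against the ledge, about midway along the ledge, and let go of it so that it stays there. Set it down gently rather than dropping it, and leave the smaller gauge where it lies.

Things in the scene. Friction and masses are not known exactly. Their poses are not given: they have to be found in the camera images.
- ball_gauge_mid (a point): the larger boxwood ring gauge, a loose flat plain ring lying flat on the worktop: outer diameter 100 mm, bore 74 mm, so its wall is 13 mm wide, 18 mm thick, about 60 g. This point is the centre of the bore, half-way up (9 mm above its underside); z is the ring's axis
- core_gauge_mid (a point): the smaller boxwood ring gauge, to be left alone: the same shape, outer diameter 78 mm, bore 52 mm, 18 mm thick, lying flat on the worktop. This point is the centre of its bore, half-way up. The two gauges may lie either way round
- rest_face: fixed dark board sloping 25 degrees, high at the robot's side, low with its ledge at the far side (yaw varies 20 degrees either way). Origin on its upper surface at the foot of the ledge, midway along it, 40 mm above the worktop; x points up the slope, y along the ledge, z out of the surface. Board 180 mm wide (y), 166 mm up the slope. Ledge: full width, 14 mm thick (x -14 to 0 mm), 12 mm high
Things that resemble listed ones, but are neither listed nor needed, are in the scene too. Leave any turquoise look-alike of the part that bears ball_gauge_mid alone. Of the things shaped like the part that bears rest_face, the dark wooden one is meant.

How it is judged:
By the outcome, as a careful person would: the job done as asked, in the order asked, and still so for the second after the job is handed in, with the robot touching nothing.
It also fails if it takes over 38 s, if anything falls off the work surface, if the arm or the gripper's body presses on something with over 40 N, if the wrist force passes 120 N, or if a joint passes its speed limit or range.

ROBOT

A 6-joint arm with a two-finger parallel gripper is mounted at the origin on the work surface. World frame = base frame: x ahead of the robot, y to its left, z up, the work surface at z = 0. Lengths are in m, angles in rad, forces in N, time in s.
With the tool pointing down it reaches from about 0.425 to 0.95 m from the base axis. Payload 3.5 kg.
Tool frame: the origin (TCP) lies at the very end of the fingers, on their centre line; the grasp point (between the pads) lies 19 mm behind it (arm.grip_depth is the distance from the TCP to the grasp point, in m); z points along the fingers, y is the line along which they close (so a half turn about z gives the same grasp; the last joint's range is limited). The gripper opens to 85 mm and grips with 20 to 120 N. Pads are 22 mm wide; open, the fingers measure 114 mm over their backs; the gripper's body (76 mm by 85 mm) begins 54 mm behind the grasp point. The pads swing forward as they close: fully open they stand 13 mm farther back than shut.
Start: joints at [-1.344, 0.286, 1.577, -0, 1.279, -0.15], TCP at [0.248, -0.628, 0.231] pointing down, gripper open.
Joint ranges: [-2.77, 2.77], [-0.9, 2.22], [0.21, 2.48], [-1.53, 4.67], [0.24, 2.81], [-2.84, 2.84]. Speed limits (rad/s): [2.79, 2.79, 3.14, 3.14, 3.14, 3.14].

INTERFACE

Orientations are given as a 3x3 rotation matrix whose columns are the frame's x, y, z axes.
In Python, from rig import arm gives the robot as it stands. Calls block until the motion is done:
- arm.movep(position, orientation): joint-space move of the TCP to a pose.
- arm.move_l(position, frame=None, v=0.15, contact_N=None): straight line of the TCP; frame=None keeps the orientation; v is the mean speed in m/s. With contact_N (N) it stops when the force on the tool has changed by that much, and returns True; else False.
- arm.move_j(angles): joint-space move.
- arm.set_gripper(opening, effort=None): finger opening in m; effort is the grip in N (None keeps the last); returns when the fingers have stopped.
- arm.wait(seconds).
- arm.ik(position, orientation): joint angles nearest the present ones, or None.
- arm.read_camera(name): name is "side" or "top"; returns the picture (400x640x3 uint8, red, green, blue); there is no depth.
- arm.camera_model(name): a dict with "camera_matrix" (3x3 intrinsics, pixels), "R" (3x3) and "t" (3): a world point X has camera coordinates R X + t. Camera axes: x right, y down, z forward; pixel columns grow to the right and rows downward; lengths in m; the calibration is good to about 2 mm. A picture is of the moment at which its call begins. camera_model takes no time and is no camera call.
A pose or a line that the arm cannot do raises arm.MotionError and nothing moves.
- arm.sign_off(): hands the job in; it is judged then, once.
Readings, each from a call of its own:
- arm.current_t(): time.
- arm.current_joints(): joint angles.
- arm.current_dq(): joint speeds.
- arm.current_tau(): joint torques, N m.
- arm.current_position(): TCP position.
- arm.current_ee_rot(): TCP orientation.
- arm.current_ft_force(): force on the tool from outside, world axes, zero at the start.
- arm.current_moment(): the same for the moment, N m.
- arm.current_opening(): finger opening in m.
- arm.current_grasp_force(): force on a finger pad.
Only numpy, scipy, OpenCV 4.12 (cv2) and the standard library are available. Lean on these libraries where they do the work, as an engineer would, in place of code of your own. Each camera call takes 0.05 s, during which the arm holds its last target. There are 200 camera calls.

## Working session

There is one attempt and no reset: what is moved stays moved. The work goes in short steps, each a Python script; the robot and the scene stay as the last script left them, time stands still between calls to the robot, and variables do not carry over. Pictures are saved under pics/ and viewed, at most 10 in all, crops included, and the job is handed in when it is done.

```bash
mkdir -p pics; python3 - <<'E'
from rig import arm
import cv2,numpy as np
for n in("top","side"):
    cv2.imwrite(f"pics/{n}0.png",arm.read_camera(n)[:,:,::-1]); m=arm.camera_model(n)
    print(n,m["camera_matrix"].tolist(),np.round(m["R"],3).tolist(),(-m["R"].T@m["t"]).round(3))
E
```

```text
top [[474.68037512550956, 0.0, 320.6774628077678], [0.0, 474.68037512550956, 198.67353120966825], [0.0, 0.0, 1.0]] [[-0.005, -1.0, 0.009], [-0.992, 0.003, -0.122], [0.122, -0.01, -0.992]] [ 0.294 -0.008  1.095]
side [[387.2949027517907, 0.0, 320.9174248194043], [0.0, 387.2949027517907, 203.09691509830895], [0.0, 0.0, 1.0]] [[-0.915, -0.404, 0.015], [-0.287, 0.623, -0.728], [0.285, -0.67, -0.686]] [0.11  0.657 0.775]
```

View pics/top0.png

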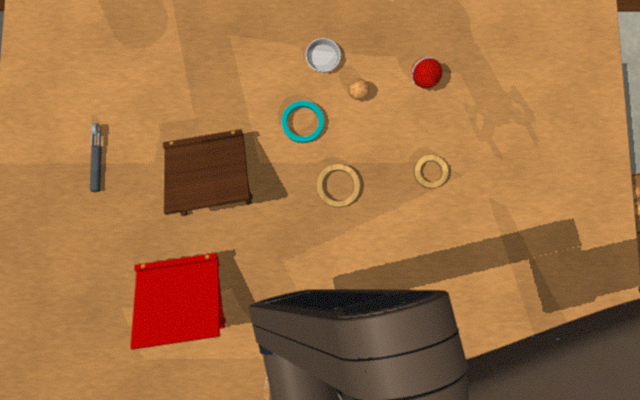

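View pics/side0.png

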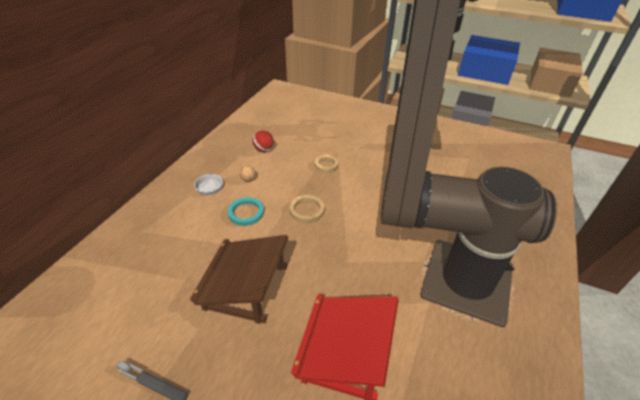

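The top view shows the larger ring at about (339,185), the smaller one at (431,171), and the dark rest at (164–250, 130–215) with its ledge on the upper edge. I'll enlarge the crops next.

```bash
python3 - <<'E'
import cv2,numpy as np
t=cv2.imread("pics/top0.png");s=cv2.imread("pics/side0.png")
cv2.imwrite("pics/c1.png",cv2.resize(t[120:225,155:265],None,fx=5,fy=5,interpolation=2))
cv2.imwrite("pics/c2.png",cv2.resize(s[190:325,185:335],None,fx=4.4,fy=4.4,interpolation=2))
for n,im,box in(("top",t,(312,155,370,215)),("side",s,(284,190,330,226))):
    x0,y0,x1,y1=box;c=im[y0:y1,x0:x1];h=cv2.cvtColor(c,cv2.COLOR_BGR2HSV)
    print(n,"ring",h[(185-y0),(318-x0) if n=="top" else 0:][:6].tolist() if 0 else "")
    # ring is lighter than table: threshold on blurred V and Otsu
    v=c[:,:,1];_,m=cv2.threshold(v,0,255,cv2.THRESH_OTSU)
    cs,_=cv2.findContours(m,cv2.RETR_EXTERNAL,cv2.CHAIN_APPROX_NONE);k=max(cs,key=cv2.contourArea)
    e=cv2.fitEllipse(k);print((e[0][0]+x0,e[0][1]+y0),e[1:])
E
```

```text
top ring 
(340.5, 184.5) ((67.30860137939453, 69.97164154052734), 0.0)
side ring 
(303.8719711303711, 204.48960399627686) ((24.815460205078125, 41.88930892944336), 111.12794494628906)
```

View pics/c1.png

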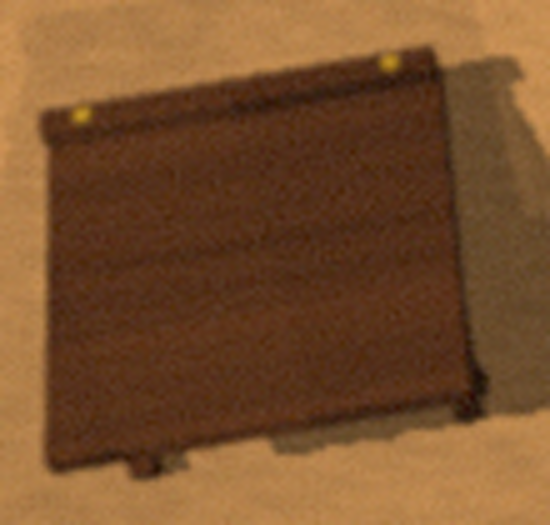

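View pics/c2.png

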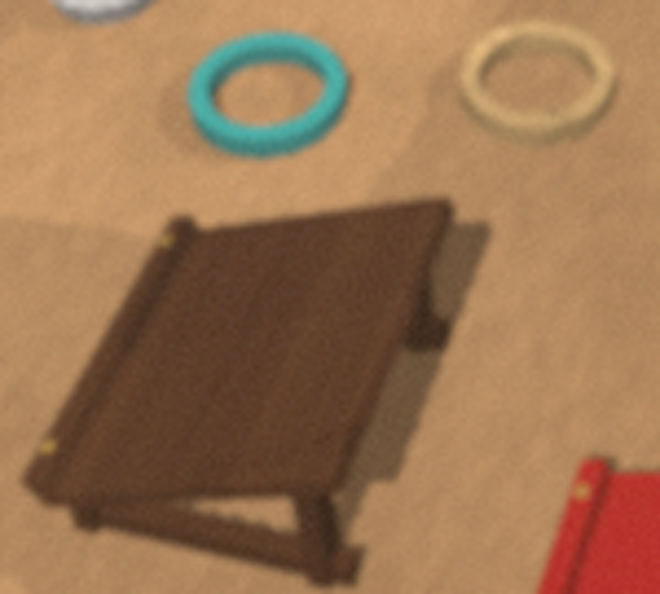

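The side crop shows the board's upper corners at (452,203) and (335,492), and the ledge ends at (178,216) and (27,480). In the top crop the ledge corners are at (42,112) and (434,48), and the upper edge runs from (48,462) to (470,396). I'll fit both poses from these.

```bash
cat >h.py <<'E'
import cv2,numpy as np
from rig import arm
from scipy.optimize import least_squares
M={n:arm.camera_model(n) for n in("top","side")}
def proj(n,X):
    m=M[n];p=(m["camera_matrix"]@(m["R"]@np.atleast_2d(X).T+np.reshape(m["t"],(3,1))));return (p[:2]/p[2]).T
def restR(psi): # psi: heading of the slope's horizontal direction
    c,s=np.cos(psi),np.sin(psi);a=np.radians(25)
    x=np.array([c*np.cos(a),s*np.cos(a),np.sin(a)]);z=np.array([-c*np.sin(a),-s*np.sin(a),np.cos(a)])
    return np.c_[x,np.cross(z,x),z]
def mask(im,box):
    x0,y0,x1,y1=box;c=cv2.GaussianBlur(im,(3,3),0)[y0:y1,x0:x1].astype(float)
    r=c[:,:,1]/c[:,:,0];r8=cv2.normalize(r,None,0,255,cv2.NORM_MINMAX).astype(np.uint8)
    _,m=cv2.threshold(r8,0,255,cv2.THRESH_OTSU)
    cs,_=cv2.findContours(m,cv2.RETR_EXTERNAL,cv2.CHAIN_APPROX_NONE);k=max(cs,key=cv2.contourArea)
    return k.reshape(-1,2)+[x0,y0]
def ringfit(ctr,guess,r=.05):
    th=np.linspace(0,2*np.pi,60);C=np.c_[r*np.cos(th),r*np.sin(th)]
    def ce(k):
        k=cv2.convexHull(np.float32(k));m=cv2.moments(k);return np.array([m["m10"],m["m01"]])/m["m00"],m["m00"]
    obs={n:ce(k) for n,k in ctr.items()}
    def f(p):
        return np.concatenate([ce(np.vstack([proj(n,np.c_[C+p,np.full(60,z)]) for z in(0,.018)]))[0]-obs[n][0] for n in obs])
    s=least_squares(f,guess,diff_step=1e-3);
    print("ring",s.x,"res",s.fun,[(n,o[1]) for n,o in obs.items()]);return s.x
E
python3 - <<'E'
from h import *
T=lambda u,v:(( u+.5)/5-.5+155,(v+.5)/5-.5+120)
S=lambda u,v:((u+.5)/4.4-.5+185,(v+.5)/4.4-.5+190)
P=np.array([[-.014,-.09,.012],[-.014,.09,.012],[.166,-.09,0],[.166,.09,0]])
O={"top":np.array([T(42,112),T(434,48),T(48,462),T(470,396)]),"side":np.array([S(27,480),S(178,216),S(335,492),S(452,203)])}
f=lambda p:np.concatenate([(proj(n,P@restR(p[2]).T+[p[0],p[1],.04])-O[n]).ravel() for n in O])
s=least_squares(f,[.45,.25,np.pi]);print(s.x,np.degrees(s.x[2]),s.fun.round(1).reshape(2,4,2).tolist())
im={n:cv2.cvtColor(cv2.imread(f"pics/{n}0.png"),cv2.COLOR_BGR2RGB) for n in M}
c={"top":mask(im["top"],(312,155,370,215)),"side":mask(im["side"],(282,188,334,228))}
for n in c: print(n,c[n].min(0),c[n].max(0))
ringfit(c,[.4,-.05])
E
```

```text
[0.54811599 0.24661343 3.30511246] 189.36899496523628 [[[-0.7, 0.9], [-0.0, 0.9], [-1.7, 1.6], [-0.2, 0.5]], [[-1.4, -0.5], [-0.4, -0.7], [-1.2, -2.5], [0.5, -2.1]]]
top [316 164] [360 207]
side [289 194] [324 222]
ring [ 0.45856226 -0.05842577] res [-0.2068299   0.13649288 -0.0417448  -0.43322998] [('top', 1501.5), ('side', 794.5)]
```

```bash
cat >>h.py <<'E'
C=np.array([.4586,-.0584]);O=np.array([.5481,.2466,.04]);R=restR(3.3051)
def down(th,s):
    y=s*np.array([np.cos(th),np.sin(th),0]);z=np.array([0,0,-1.]);return np.c_[np.cross(y,z),y,z]
def pick(th,s,z): return np.r_[C+.0435*np.array([np.cos(th),np.sin(th)]),z],down(th,s)
def place(a,s,x,z): # a: grip direction in rest frame from +x; x ring centre; z TCP height over slope
    d=np.array([np.cos(a),np.sin(a),0]);y=s*R@d;zt=-R[:,2]
    return O+R@(np.array([x,0,z])+.0435*d),np.c_[np.cross(y,zt),y,zt]
E
python3 - <<'E'
from h import *
f=lambda q:None if q is None else np.round(q,2).tolist()
for d in range(-180,180,45):
    for s in(1,-1): print("pick",d,s,f(arm.ik(*pick(np.radians(d),s,.004))),f(arm.ik(*pick(np.radians(d),s,.12))))
for d in(0,45,-45,90,-90):
    for s in(1,-1): print("place",d,s,f(arm.ik(*place(np.radians(d),s,.06,.004))),f(arm.ik(*place(np.radians(d),s,.06,.08))))
E
```

```text
pick -180 1 [-0.38, 0.06, 2.32, -0.0, 0.76, 2.76] [-0.38, -0.17, 2.27, -0.0, 1.04, 2.76]
pick -180 -1 [-0.38, 0.06, 2.32, -0.0, 0.76, -0.38] [-0.38, -0.17, 2.27, -0.0, 1.04, -0.38]
pick -135 1 [-0.44, 0.1, 2.28, -0.0, 0.76, 1.92] [-0.44, -0.13, 2.23, -0.0, 1.03, 1.92]
pick -135 -1 [-0.44, 0.1, 2.28, -0.0, 0.76, -1.22] [-0.44, -0.13, 2.23, -0.0, 1.03, -1.22]
pick -90 1 [-0.44, 0.17, 2.2, -0.0, 0.77, 1.14] [-0.44, -0.05, 2.16, -0.0, 1.03, 1.14]
pick -90 -1 [-0.44, 0.17, 2.2, -0.0, 0.77, -2.01] [-0.44, -0.05, 2.16, -0.0, 1.03, -2.01]
pick -45 1 [-0.38, 0.22, 2.14, -0.0, 0.79, 0.4] [-0.38, 0.02, 2.1, -0.0, 1.03, 0.4]
pick -45 -1 [-0.38, 0.22, 2.14, -0.0, 0.79, -2.74] [-0.38, 0.02, 2.1, -0.0, 1.03, -2.74]
pick 0 1 [-0.32, 0.24, 2.12, -0.0, 0.79, -0.32] [-0.32, 0.04, 2.08, -0.0, 1.03, -0.32]
pick 0 -1 [-0.32, 0.24, 2.12, -0.0, 0.79, 2.82] [-0.32, 0.04, 2.08, -0.0, 1.03, 2.82]
pick 45 1 [-0.26, 0.21, 2.15, -0.0, 0.78, -1.05] [-0.26, 0.0, 2.11, -0.0, 1.03, -1.05]
pick 45 -1 [-0.26, 0.21, 2.15, -0.0, 0.78, 2.09] [-0.26, 0.0, 2.11, -0.0, 1.03, 2.09]
pick 90 1 [-0.25, 0.14, 2.23, -0.0, 0.77, -1
[... 389 characters left out ...]
3, 0.04, 1.53, 0.07]
place 45 1 [0.2, 0.36, 1.83, 0.02, 1.39, 2.39] [0.2, 0.33, 1.72, 0.01, 1.53, 2.39]
place 45 -1 [0.2, 0.36, 1.83, 0.02, 1.39, -0.75] [0.2, 0.33, 1.72, 0.01, 1.53, -0.75]
place -45 1 [0.3, 0.38, 1.79, 0.06, 1.4, -2.24] [0.29, 0.36, 1.68, 0.05, 1.53, -2.24]
place -45 -1 [0.3, 0.38, 1.79, 0.06, 1.4, 0.9] [0.29, 0.36, 1.68, 0.05, 1.53, 0.9]
place 90 1 [0.18, 0.42, 1.77, 0.01, 1.39, 1.58] [0.18, 0.4, 1.66, 0.01, 1.52, 1.58]
place 90 -1 [0.18, 0.42, 1.77, 0.01, 1.39, -1.56] [0.18, 0.4, 1.66, 0.01, 1.52, -1.56]
place -90 1 [0.31, 0.46, 1.72, 0.06, 1.4, -1.45] [0.31, 0.43, 1.61, 0.06, 1.53, -1.44]
place -90 -1 [0.31, 0.46, 1.72, 0.06, 1.4, 1.7] [0.31, 0.43, 1.61, 0.06, 1.53, 1.7]
```

```bash
python3 - <<'E'
from h import *
th=np.radians(135)
arm.movep(*pick(th,-1,.10)); arm.set_gripper(.045,40)
print(arm.move_l(pick(th,-1,.004)[0],contact_N=4), arm.current_position())
arm.set_gripper(0,40); print(arm.current_opening(),arm.current_grasp_force())
p=arm.current_position(); arm.move_l(p+[0,0,.11])
print(arm.current_opening(),arm.current_grasp_force(),arm.current_ft_force(),arm.current_t())
arm.movep(*place(0,-1,.062,.08)); print(arm.current_t())
t,s=arm.read_camera("top"),arm.read_camera("side")
k=lambda im,b:cv2.resize(im[b[1]:b[1]+150,b[0]:b[0]+200,::-1],None,fx=4,fy=4,interpolation=2)
cv2.imwrite("pics/p1.png",cv2.resize(np.hstack([k(t,(130,90)),k(s,(150,160))]),(800,300)))
cv2.imwrite("pics/side1.png",k(s,(150,160)))
E
```

```text
False [ 0.4284545  -0.02781388  0.0045327 ]
0.011686123162602294 36.793760207947344
0.011706357058099666 36.53827238129452 [ 0.0926867  -0.63994221 -0.6607745 ] 4.9417
6.0167
```

View pics/side1.png

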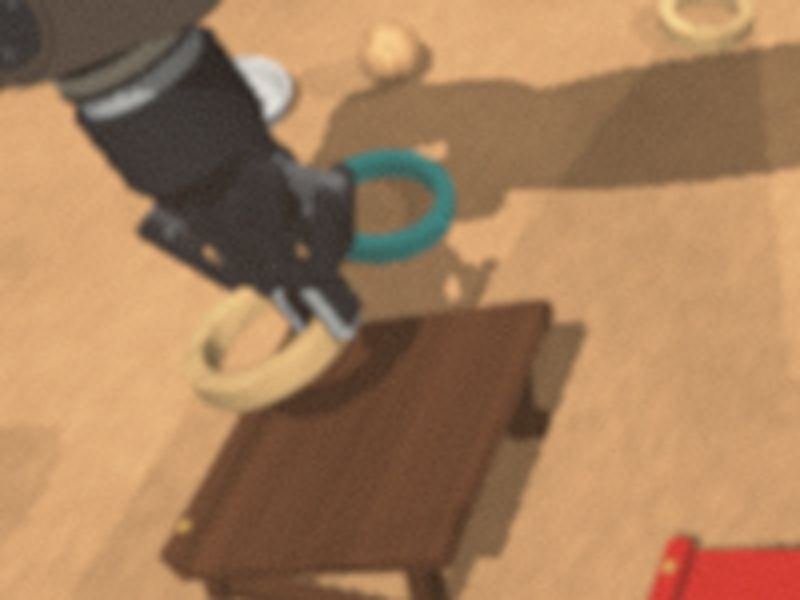

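The ring is held at about (265,345) in the crop and looks parallel to the board. Next I lower it to contact, then slide it to the ledge.

```bash
python3 - <<'E'
from h import *
loc=lambda:(R.T@(arm.current_position()-O))*1000
x=.062
arm.move_l(place(0,-1,x,.025)[0],v=.08); print(arm.current_ft_force())
print(arm.move_l(place(0,-1,x,-.006)[0],v=.015,contact_N=2),loc(),arm.current_ft_force())
p=arm.current_position()+R@[0,0,.0008]; arm.move_l(p,v=.01); print(arm.current_ft_force())
print(arm.move_l(p+R@[-.025,0,0],v=.015,contact_N=2.5),loc(),R.T@arm.current_ft_force(),arm.current_t())
t,s=arm.read_camera("top"),arm.read_camera("side")
k=lambda im,b:cv2.resize(im[b[1]:b[1]+150,b[0]:b[0]+200,::-1],None,fx=4,fy=4,interpolation=2)
cv2.imwrite("pics/side2.png",k(s,(150,160)))
E
```

```text
[ 1.51727788  1.19092457 -0.24005635]
True [1.05501178e+02 2.28743476e-02 6.50437642e+00] [ 1.08332872 -0.21310877  4.42768641]
[ 0.52172387  0.03396383 -0.30782598]
True [8.99068096e+01 7.82205653e-03 6.49599774e+00] [ 1.28038247 -0.01399524  1.61704076] 9.6083
```

View pics/side2.png

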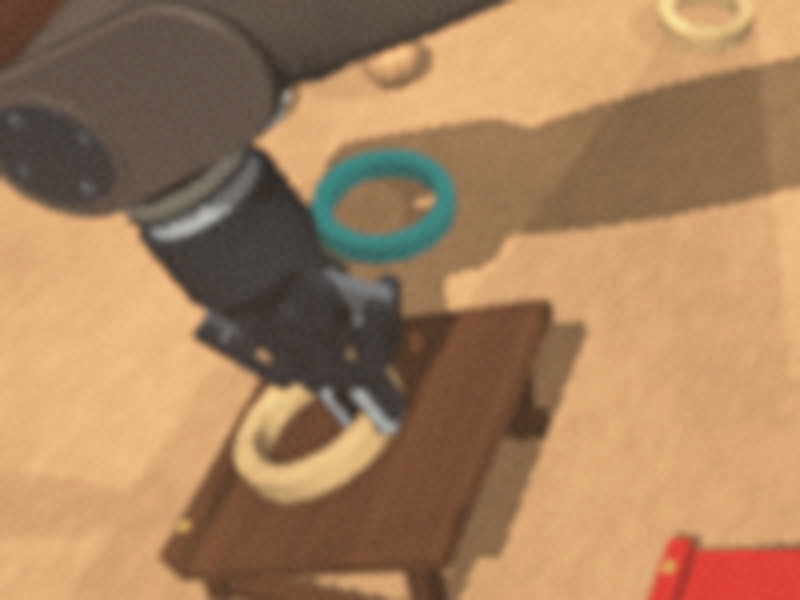

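The ring is on the slope near the ledge, around (315,440) in the crop. I'll confirm ledge contact with a firmer push, then release and back off.

```bash
python3 - <<'E'
from h import *
loc=lambda:(R.T@(arm.current_position()-O))*1000
p=arm.current_position()
print(arm.move_l(p+R@[-.008,0,0],v=.01,contact_N=4),loc(),R.T@arm.current_ft_force())
p=arm.current_position()
print(arm.move_l(p+R@[0,0,-.004],v=.01,contact_N=2.5),loc(),R.T@arm.current_ft_force())
arm.set_gripper(.035); arm.wait(.2)
p=arm.current_position(); arm.move_l(p+R@[0,0,.09],v=.08)
arm.move_l(arm.current_position()+[0,0,.08],v=.2)
arm.movep([.35,-.35,.3],down(0,1)); print(arm.current_t())
t,s=arm.read_camera("top"),arm.read_camera("side")
k=lambda im,b:cv2.resize(im[b[1]:b[1]+120,b[0]:b[0]+120,::-1],(400,400),interpolation=2)
cv2.imwrite("pics/p3.png",np.hstack([k(t,(150,110)),k(s,(180,210))]));cv2.imwrite("pics/top3.png",t[:,:,::-1])
E
```

```text
True [ 8.98600247e+01 -1.45469374e-02  6.47782180e+00] [ 0.20012112 -1.05488026  2.94979405]
True [8.98497517e+01 2.47467192e-03 6.49821105e+00] [0.99453354 0.59126332 1.88066658]
14.8167
```

View pics/p3.png

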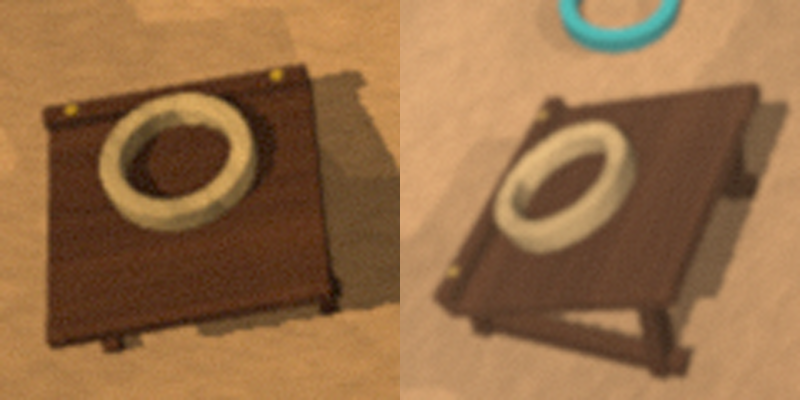

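The ring lies flat and roughly central. I'll check numerically for a gap at the ledge by drawing the model over both views.

```bash
python3 - <<'E'
from h import *
th=np.linspace(0,2*np.pi,90)
out=[]
T={}
def ring(n,x,y,z0=0):
    P=np.vstack([np.c_[x+.05*np.cos(th),y+.05*np.sin(th),np.full(90,z)] for z in(0,.018)]);return cv2.convexHull(np.float32(proj(n,P@R.T+O)))
ce=lambda k:(lambda m:np.array([m["m10"],m["m01"]])/m["m00"])(cv2.moments(np.float32(k)))
obs={}
for n,b in(("top",(150,110)),("side",(180,210))):
    im=arm.read_camera(n);c=im[b[1]:b[1]+120,b[0]:b[0]+120];box=(25,22,82,75) if n=="top" else (20,30,75,80)
    m=np.uint8((c[:,:,1]>105)*255);q=np.zeros_like(m);x0,y0,x1,y1=box;q[y0:y1,x0:x1]=m[y0:y1,x0:x1]
    q=cv2.morphologyEx(q,cv2.MORPH_OPEN,np.ones((2,2)))
    cs,_=cv2.findContours(q,0,1);k=cv2.convexHull(max(cs,key=cv2.contourArea));obs[n]=ce(k.reshape(-1,2)+b)
    print(n,obs[n],cv2.contourArea(k),cv2.contourArea(ring(n,.05,0)))
    g=cv2.resize(c,None,fx=3.33,fy=3.33,interpolation=2)[:,:,::-1].copy();f=lambda p:np.int32(((np.reshape(p,(-1,2))-b)+.5)*3.33)
    cv2.polylines(g,[f(k.reshape(-1,2)+b)],True,(0,255,0),1)
    for e in([-.014,.012],[0,.012],[0,0]):
        cv2.polylines(g,[f(proj(n,np.array([[e[0],y,e[1]] for y in(-.09,.09)])@R.T+O))],False,(255,255,0),1)
    out.append(cv2.resize(g,(400,400)))
for n in obs:
    s=least_squares(lambda p:ce(ring(n,*p))-obs[n],[.05,0],diff_step=1e-3);print(n,s.x*1000)
s=least_squares(lambda p:np.concatenate([ce(ring(n,*p))-obs[n] for n in obs]),[.05,0],diff_step=1e-3);print("both",s.x*1000,s.fun)
cv2.imwrite("pics/p4.png",np.hstack(out))
E
```

```text
top [202.92991777 157.91840607] 1317.5 1539.5616141436622
side [223.16442123 262.49931262] 1818.5 1187.204892649781
top [44.05640205  0.21705471]
side [22.26554403 11.67567192]
both [36.87044655  1.58259694] [ 0.53528162 -2.67356905  3.05026683  2.94648075]
```

View pics/p4.png

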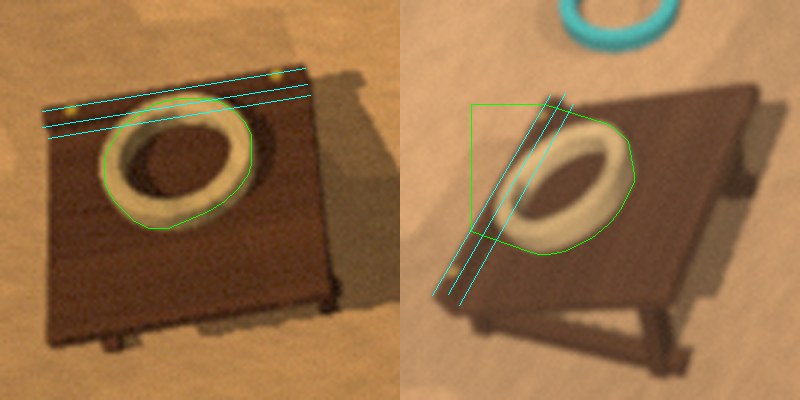

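```bash
python3 - <<'E'
from h import *
th=np.linspace(0,2*np.pi,90);out=[]
for n,b in(("top",(172,122)),("side",(195,225))):
    c=arm.read_camera(n)[b[1]:b[1]+75,b[0]:b[0]+60];K=6.66
    g=cv2.resize(c,None,fx=K,fy=K,interpolation=2)[:,:,::-1].copy();f=lambda P:np.int32((proj(n,P@R.T+O)-b+.5)*K)
    dx,dz=-.0036,.002
    for r in(.05,.037): cv2.polylines(g,[f(np.c_[.05+dx+r*np.cos(th),r*np.sin(th),np.full(90,.018+dz)])],True,(0,255,0),1)
    for e in([-.014,.012],[0,.012],[0,0]): cv2.polylines(g,[f(np.array([[e[0]+dx,y,e[1]+dz] for y in(-.09,.09)]))],False,(255,255,0),1)
    out.append(g)
cv2.imwrite("pics/p5.png",np.hstack(out))
E
```

```text
(no output)
```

View pics/p5.png

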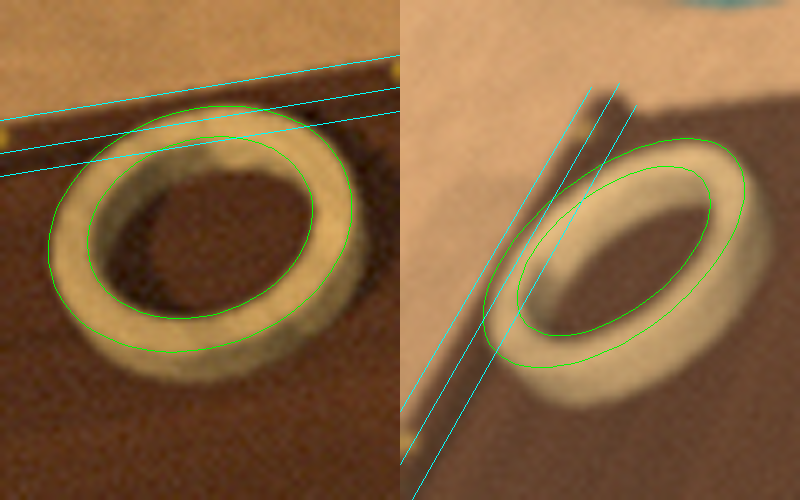

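The model ring flat on the slope and touching the ledge overlays the picture in both views (top crop centre about (200,230)). The brass dots sit in the middle of the modelled ledge, so the ring is seated.

```bash
python3 -c "
from rig import arm
print(arm.current_t(),arm.sign_off())"
```

```text
the job is handed in; nothing more can be done
15.1167 None
```

The larger ring gauge now lies flat on the dark wooden rest, against the ledge and about midway along it. I let go of it there and handed the job in at 15.1 s; the smaller gauge was not touched.

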